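# Open the top half of a split-door sample locker

## Task

Open only the top half of the sample locker's split door: lift the spring bolt that couples the two halves, keep it lifted while you pull the top half ajar, clear of the keeper, and let the bolt drop there, so that the door cannot fall shut again. Then swing the top half open square to the front or further, without flinging it, and leave it standing; the bottom half must stay shut with its own bolt down, and nothing standing around may be knocked over or pushed aside.

Things in the scene. Friction and masses are not known exactly. Their poses are not given: they have to be found in the camera images.
- locker: Grey benchtop locker, 250 wide (own y), 170 deep, 335 mm high, fixed to the table. Origin on the table under the middle of the frame's front face; own x points into the locker (away from the robot at yaw 0), y left, z up. On its front lies a split door: two white leaves 16 mm thick (outer face at own x = -16 mm), both hinged at the left and opening towards the robot
- top_bolt_knob (a point): Middle of the dark upright knob (cylinder 24 mm across, 42 high) of the coupling bolt, low on the free right side of the top leaf: locker x = -50, y = -70, z = 185 mm when down and shut, 34 mm off the leaf's outer face, free at its left and right. Axes as the top leaf's. The like knob 123 mm lower is the bottom leaf's own bolt: leave it
- top_bolt (a joint): Lift of the coupling bolt in m: 0 down (pin 18 mm deep in the keeper on the bottom leaf), 0.028 at its upper stop. A spring pushes it down, 8 N at rest, 13 N at the stop; let go, it drops. With the pin down the top leaf gives only about 0.02 rad. Lifted over 20 mm the pin clears the keeper; with the leaf 0.2 rad open it is past it
- top_leaf (a joint): Opening of the top leaf (182 wide, z = 155 to 277 mm) in rad: 0 shut, 1.57 square to the front, stop at 1.95. Turns clockwise seen from above; the stiff hinge (about 0.06 N m) keeps it where it is left
- top_hinge (a point): On the upright hinge axis of both leaves, at mid height of the top leaf: locker x = -8, y = +92, z = 216 mm; the knob is 162 mm to the right of it and 42 mm in front
- top_edge (a point): Top corner of the top leaf's free edge, mid thickness, 183 mm from the hinge axis, z = 277 mm; axes of the leaf: y points along the leaf to the hinge, x through the leaf to its inner face
- bottom_leaf (a joint): Opening of the bottom leaf (182 wide, z = 31 to 153 mm) in rad, 0 shut; its own bolt holds it (play about 0.02 rad). Must stay shut
- bottom_bolt (a joint): Lift of the bottom leaf's own bolt in m, 0 down in the sill. Must stay down
- green_bottle: Tall bottle with a green cap, 53 mm across, 168 mm high, to the right of the locker; origin under its centre
- pipette_beaker: Beaker with pipettes, 105 mm across, 133 mm high, to the left of the locker; origin under its centre
- tape: Roll of tape lying flat, 100 mm across, 25 mm high; origin under its centre
- glue: Upright glue stick, 29 mm across, 96 mm high, right in front of the locker; origin under its centre
- desk_stapler: Black stapler, 132 mm long, 54 mm high; origin under its centre
- tips: Blue pipette tip box with clear lid, 92 x 118 x 77 mm, to the left in front; origin under its centre
- canopy_lip (a point): Middle of the front lower edge of the canopy over the door, at locker x = -75, y = 0, z = 322 mm; the canopy is 13 mm thick and 260 mm wide. It blocks an upright tool from the bolt knobs: lean the tool back towards the robot by 35 to 45 degrees

How it is judged:
By the outcome, as a careful person would: the job done as asked, in the order asked, and still so for the second after the job is handed in, with the robot touching nothing.
It also fails if it takes over 59 s, if anything falls off the work surface, if the arm or the gripper's body presses on something with over 40 N, if the wrist force passes 120 N, or if a joint passes its speed limit or range.

## Robot

A 6-joint arm with a two-finger parallel gripper is mounted at the origin on a cart in front of the work surface, level with it; the furniture and walls round the work are solid. World frame = base frame: x ahead of the robot, y to its left, z up, the work surface at z = 0. Lengths are in m, angles in degrees, forces in N, time in s.
With the tool pointing down it reaches from about 0.375 to 0.9 m from the base axis. Payload 3.1 kg.
Tool frame: the origin (TCP) lies midway between the tips of the shut fingers; the grasp point (between the pads) lies 19 mm behind it; z points along the fingers, y is the direction in which the jaws open and shut (so a half turn about z gives the same grasp; the last joint's range is limited). The gripper opens to 87 mm and grips with 3 to 60 N. Pads are 19 mm wide; open, the fingers measure 117 mm over their backs; the gripper's body (75 mm by 190 mm) begins 51 mm behind the grasp point.
Start: joints at [52.913, 30.224, 82.088, -0, 67.689, -10.227], TCP at [0.282, 0.558, 0.223] pointing down, gripper open.
Joint ranges: [-176.69, 176.69], [-43.24, 126.21], [12.49, 139.97], [-82, 262], [0, 151.66], [-163.58, 163.58]. Speed limits (degrees/s): [159.86, 159.86, 180, 180, 180, 180].

## Interface

Orientations are given as [roll, pitch, yaw] about the fixed x, y, z axes, in that order (R = Rz(yaw) Ry(pitch) Rx(roll)).
In Python, from rig import readout, cams, r, spotter gives the robot as it stands.
- The arm moves only by the tool move_arm, never from a script. Its argument "increments" is a list of rows, each a list of 7 numbers: the shift along the tool's x, y, z in m, then the turn, a rotation vector about the tool's x, y, z in rad, then the opening, from 0 (shut) to 1 (fully open). In form: [[x, y, z, wx, wy, wz, fingers], ...]. A call has 1 to 10 rows; each row shifts and turns the commanded pose from where the row before left it, along the tool's axes as they then stand; what a row does not reach is not made up. A row lasts 1/8 s, in which the tool goes at most 62.5 mm and 10.7 degrees, less where a joint would pass 70% of its speed; a pose out of reach is approached as far as the arm can. A call with a gripper value outside its range is refused whole. The fingers move at their own pace and stop on an object; "grip_force" is the grip in N (left out, the last holds). Time passes only in rows, so rows that do not move let the fingers close. It gives the time, the measured TCP pose, the force and the opening at its end, in the units of the state.
- readout.observe(): the state, without advancing time (a new reading comes with each control period).
- cams.read_camera(name): name is "scene" or "top"; returns a dict with "img" (400x640x3 uint8, red, green, blue), "K" (3x3 intrinsics, pixels), "dist" ([k1, k2, p1, p2, k3] as OpenCV has them; the pictures are not rectified), "view" (4x4, takes a point from world to camera coordinates). Camera axes: x right, y down, z forward; pixel columns grow to the right and rows downward; lengths in m; the calibration is good to about 2 mm. A picture is of the moment at which its call begins. There is no depth.
- r.hand_in(): hands the job in, once; it reports no verdict.
Trained networks look in the newest picture that a camera, given by its name, has taken for a name from the list of things; names that differ only in an ending like _2 or _b are one class to them, and where a whole thing is asked for, a point or a joint stands for the part that bears it (a point fixed in the world has none). Each returns a list of dicts, best first, with "conf" (0 to 1); they miss things now and then, are a little off and sometimes report something else, mostly with a low value. They report only what shows in the picture. A call takes as long as a camera call.
- spotter.look_for(camera, target): "rect" ([left, top, width, height] in pixels, round what is visible of it).
- spotter.silhouettes(camera, target): "region" (400x640 bool, what is visible of it) and "rect" ([left, top, width, height] in pixels, round what is visible of it).
- spotter.tip_of(camera, target): "xy" ([column, row] in pixels: a listed point, or the origin of a listed thing).
The state is a dict: "time": time; "q": joint angles; "qd": joint speeds; "effort": joint torques, N m; "position": TCP position; "orientation": TCP orientation; "contact_force": force on the tool from outside, world axes, zero at the start; "wrist_torque": the same for the moment, N m; "gripper_width": opening from 0.0 (shut) to 1.0 (fully open).
Only numpy, scipy, OpenCV 4.12 (cv2) and the standard library are available. Lean on these libraries where they do the work, as an engineer would, in place of code of your own. Each camera call takes 0.05 s, during which the arm holds its last target.

## Working session

There is one attempt and no reset: what is moved stays moved. The work goes in short steps, Python scripts to look and compute and a tool call to move; the robot and the scene stay as the last step left them, time stands still between calls to the robot, and variables do not carry over. Pictures are saved under pics/ and viewed, and the job is handed in when it is done.

Besides the shell and the picture viewer there is one more tool, called after "Call:" by a JSON object that holds its "api" and its "payload", one argument or row to a line. move_arm: Moves the arm, as the interface text tells. Its arguments: {"type":"object","properties":{"increments":{"type":"array"},"grip_force":{"type":"number"}},"required":["increments"]}

```bash
ls -la; mkdir -p pics; python3 - <<'E'
from rig import readout, cams, r, spotter
import cv2, numpy as np
print(readout.observe())
for c in ("scene","top"):
    d=cams.read_camera(c)
    cv2.imwrite(f"pics/{c}0.png",d["img"][:,:,::-1])
    print(c,d["K"].tolist(),d["dist"],np.round(d["view"],4).tolist())
    for t in ["locker","top_bolt_knob","top_hinge","top_edge","canopy_lip","green_bottle","pipette_beaker","tape","glue","desk_stapler","tips"]:
        print(t,[(np.round(k["xy"],1).tolist(),round(k["conf"],2)) for k in spotter.tip_of(c,t)[:2]])
print(readout.observe()["time"])
E
```

```text
total 12
drwxr-xr-x  3 agent agent 4096 Dec  7 03:20 .
drwxr-xr-x 23 root  root  4096 Dec  7 03:20 ..
drwxr-xr-x  2 agent agent 4096 Dec  7 03:20 pics
{'time': 0.0, 'q': array([ 5.29141037e+01,  3.02796708e+01,  8.21573109e+01,  3.88243419e-06,
        6.76859519e+01, -1.02261486e+01]), 'qd': array([0.01868775, 0.01225743, 0.00496143, 0.02672633, 0.01416836,
       0.01052455]), 'effort': array([-1.16114581e-03, -4.40035701e+01, -1.76591563e+01,  6.32981001e-02,
        5.83071692e-02, -1.47507076e-04]), 'position': array([0.28189787, 0.55700265, 0.22155892]), 'orientation': array([-1.79879020e+02, -2.18283850e-02,  1.53140228e+02]), 'contact_force': array([ 0.14813152, -0.05748292, -0.16062766]), 'wrist_torque': array([ 0.04715771,  0.00191622, -0.01888379]), 'gripper_width': 1.0033210486643802}
scene [[433.59769294789004, 0.0, 322.3413795447974], [0.0, 433.59769294789004, 199.50639539074814], [0.0, 0.0, 1.0]] [-0.09942247  0.          0.          0.          0.        ] [[-0.7899, -0.6132, -0.0031, 0.4754], [-0.3229, 0.4202, -0.8481, 0.3201], [0.5214, -0.6689, -0.5299, 1.3176], [0.
[... 287 characters left out ...]
8, 312.0], 0.77)]
tips [([271.7, 310.8], 0.69)]
top [[378.1368264935627, 0.0, 325.02616576415636], [0.0, 378.1368264935627, 205.17973206176111], [0.0, 0.0, 1.0]] [-0.03333014  0.          0.          0.          0.        ] [[0.0239, -0.9993, 0.0271, 0.0517], [-0.9837, -0.0283, -0.1775, 0.5892], [0.1781, -0.0224, -0.9838, 1.1504], [0.0, 0.0, 0.0, 1.0]]
locker [([344.4, 181.3], 0.63)]
top_bolt_knob []
top_hinge [([316.5, 159.5], 0.96)]
top_edge []
canopy_lip [([348.3, 176.8], 0.86)]
green_bottle [([397.2, 217.4], 0.81), ([379.7, 253.0], 0.74)]
pipette_beaker [([226.2, 189.2], 0.61)]
tape [([417.7, 256.5], 0.72), ([341.3, 179.0], 0.35)]
glue []
desk_stapler []
tips [([217.9, 237.8], 0.63)]
1.2
```

View pics/scene0.png

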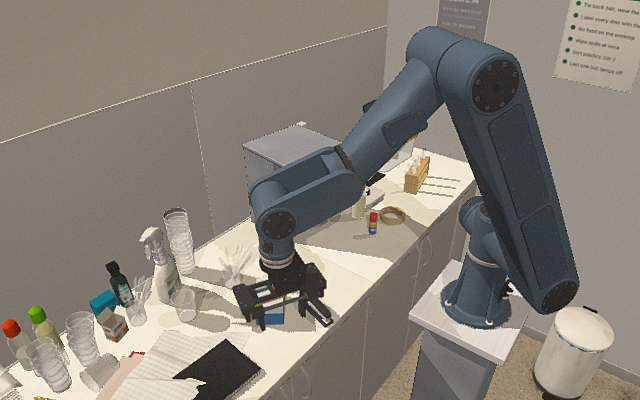

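View pics/top0.png

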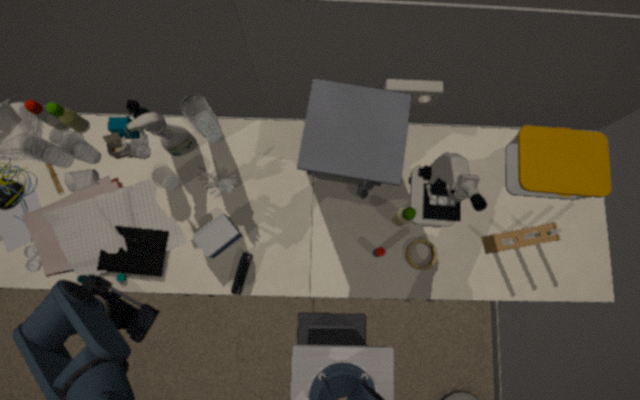

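```bash
cat > h.py <<'E'
import numpy as np, cv2
K={};D={};V={}
K["scene"]=np.array([[433.59769294789004,0,322.3413795447974],[0,433.59769294789004,199.50639539074814],[0,0,1]]);D["scene"]=np.array([-0.09942247,0,0,0,0])
K["top"]=np.array([[378.1368264935627,0,325.02616576415636],[0,378.1368264935627,205.17973206176111],[0,0,1]]);D["top"]=np.array([-0.03333014,0,0,0,0])
try:
    V=dict(np.load("views.npz"))
except Exception: pass
def ray(c,uv):
    p=cv2.undistortPoints(np.array([[uv]],float),K[c],D[c])[0,0]
    R=V[c][:3,:3];t=V[c][:3,3]
    return -R.T@t, R.T@np.array([p[0],p[1],1.])
def atz(c,uv,z):
    o,d=ray(c,uv); return o+d*(z-o[2])/d[2]
def proj(c,P):
    P=np.atleast_2d(np.array(P,float))
    q,_=cv2.projectPoints(P,cv2.Rodrigues(V[c][:3,:3])[0],V[c][:3,3],K[c],D[c]); return q[:,0]
def loc2w(L,p): # L=(x,y,yawdeg)
    a=np.radians(L[2]);p=np.atleast_2d(np.array(p,float))
    R=np.array([[np.cos(a),-np.sin(a),0],[np.sin(a),np.cos(a),0],[0,0,1]])
    return p@R.T+[L[0],L[1],0]
E
python3 - <<'E'
from rig import cams
import numpy as np, cv2
import sys; sys.path.insert(0,'.')
v={}
d=cams.read_camera("top"); v["top"]=d["view"]
im=d["img"]
d=cams.read_camera("scene"); v["scene"]=d["view"]
np.savez("views.npz",**v)
import h
print("camc",h.ray("scene",[320,200])[0],h.ray("top",[320,200])[0])
cv2.imwrite("pics/topz.png",cv2.resize(im[60:280,200:460][:,:,::-1],None,fx=3,fy=2.7,interpolation=cv2.INTER_CUBIC)[:600])
for n,uv,z in [("capbottle",(408,213),.168),("bottlebase",(397.2,217.4),0),("glue",(380,252),.096),("tape",(421,254),.025),("tips",(218,236),.077),("stapler",(242,272),.04),("knob",(366,187),.2),("hinge",(316.5,159.5),.216),("lip",(348.3,176.8),.322)]:
    print(n,h.atz("top",uv,z).round(3))
for uv in [(315,80),(411,95),(300,169),(404,184)]: print(uv,h.atz("top",uv,.335).round(3))
E
```

```text
camc [-0.20807585  1.03841388  0.97107883] [0.37339831 0.09410549 1.23488009]
capbottle [ 0.551 -0.17   0.168]
bottlebase [ 0.563 -0.175  0.   ]
glue [ 0.441 -0.101  0.096]
tape [ 0.442 -0.245  0.025]
tips [0.478 0.392 0.077]
stapler [0.372 0.319 0.04 ]
knob [ 0.616 -0.044  0.2  ]
hinge [0.687 0.098 0.216]
lip [0.612 0.017 0.322]
(315, 80) [0.864 0.107 0.335]
(411, 95) [ 0.832 -0.142  0.335]
(300, 169) [0.625 0.137 0.335]
(404, 184) [ 0.595 -0.12   0.335]
```

View pics/topz.png

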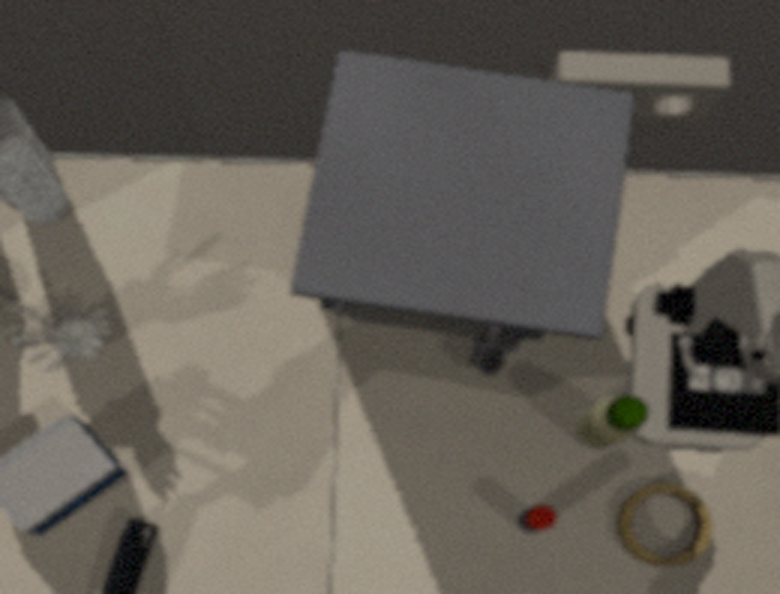

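```bash
cat >> h.py <<'E'
from scipy.spatial.transform import Rotation as Ro
def Rtool(yaw_l,turn,lean): # locker yaw deg, leaf opening rad, lean deg
    a=np.radians(yaw_l)-turn
    xl=np.array([np.cos(a),np.sin(a),0]);yl=np.array([-np.sin(a),np.cos(a),0])
    t=np.radians(lean); z=np.sin(t)*xl+np.array([0,0,-np.cos(t)])
    return np.column_stack([np.cross(yl,z),yl,z])
def Rcur(o): return Ro.from_euler('xyz',o,degrees=True).as_matrix()
def body(p0,R0,p1,R1):
    return R0.T@(np.array(p1)-p0), Ro.from_matrix(R0.T@R1).as_rotvec()
E
python3 - <<'E'
import sys; sys.path.insert(0,'.')
import h, numpy as np
from rig import readout
s=readout.observe(); R0=h.Rcur(s["orientation"]);p0=s["position"]
L=(.6845,0,-6.9)
k=h.loc2w(L,[-.05,-.07,.185])[0]; print("knob",k, h.proj("top",k),h.proj("scene",k))
Rt=h.Rtool(L[2],0,45); pre=k+Rt[:,2]*(.019-.13); print("pre",pre)
mid=np.array([pre[0]-.04,pre[1],.30]); 
b,_=h.body(p0,R0,mid,R0); print("trans",b, np.linalg.norm(b))
b,w=h.body(mid,R0,pre,Rt); print("then",b,w,np.degrees(np.linalg.norm(w)))
print("beaker",h.atz("top",(226,189),0), h.atz("scene",(242,282),0))
E
```

```text
knob [ 0.62645255 -0.06348617  0.185     ] [[372.24463225 184.86765435]] [[327.51480847 181.56136203]]
pre [ 0.54853217 -0.05405677  0.26348885]
trans [-0.47811358 -0.44346443 -0.07743868] 0.6566963079812279
then [-0.03568352  0.01807012  0.03651329] [-0.13672575 -0.77723123 -0.33020785] 49.014506607542195
beaker [0.64224939 0.3969865  0.        ] [ 6.43836867e-01  3.73142034e-01 -1.11022302e-16]
```

Call:
{"api": "move_arm", "payload": {
  "increments": [
    [-0.034,-0.0317,-0.0055,0,0,0,1],
    [-0.034,-0.0317,-0.0055,0,0,0,1],
    [-0.034,-0.0317,-0.0055,0,0,0,1],
    [-0.034,-0.0317,-0.0055,0,0,0,1],
    [-0.034,-0.0317,-0.0055,0,0,0,1],
    [-0.034,-0.0317,-0.0055,0,0,0,1],
    [-0.034,-0.0317,-0.0055,0,0,0,1],
    [-0.034,-0.0317,-0.0055,0,0,0,0.7],
    [-0.034,-0.0317,-0.0055,0,0,0,0.7],
    [-0.034,-0.0317,-0.0055,0,0,0,0.7]
  ]
}}

```text
time: 2.55
position: [0.4429, 0.1197, 0.278]
orientation: [180.0, 0.0, 153.1]
contact_force: [1.1, -0.3, -0.2]
gripper_width: 0.758
```

Call:
{"api": "move_arm", "payload": {
  "increments": [
    [-0.034,-0.0317,-0.0055,0,0,0,0.7],
    [-0.034,-0.0317,-0.0055,0,0,0,0.7],
    [-0.034,-0.0317,-0.0055,0,0,0,0.7],
    [-0.034,-0.0317,-0.0055,0,0,0,0.7],
    [0,0,0,0,0,0,0.7]
  ]
}}

```text
time: 3.18
position: [0.5082, -0.0565, 0.3]
orientation: [-180.0, 0.2, 152.9]
contact_force: [0.1, 0.0, -0.3]
gripper_width: 0.698
```

```bash
python3 - <<'E'
import sys; sys.path.insert(0,'.')
import h, numpy as np, cv2
from rig import readout, cams, spotter
s=readout.observe(); print(s["time"],s["position"],s["orientation"],s["q"])
R0=h.Rcur(s["orientation"]);p0=s["position"]
L=(.6845,0,-6.9)
k=h.loc2w(L,[-.05,-.07,.185])[0]
Rt=h.Rtool(L[2],0,45); pre=k+Rt[:,2]*(.019-.13)
b,w=h.body(p0,R0,pre,Rt); print("then",b/6,w/6)
im=cams.read_camera("scene")["img"]
cv2.imwrite("pics/scene1.png",im[:,:,::-1])
cv2.imwrite("pics/scene1z.png",cv2.resize(im[100:280,200:440][:,:,::-1],None,fx=3.3,fy=3.3,interpolation=cv2.INTER_CUBIC))
for t in ["top_bolt_knob","top_hinge","top_edge","canopy_lip","locker"]:
    print(t,[(np.round(k["xy"],1).tolist(),round(k["conf"],2)) for k in spotter.tip_of("scene",t)[:2]])
E
```

```text
3.175 [ 0.50818376 -0.05652928  0.30002919] [-1.79993304e+02  1.60382314e-01  1.52892476e+02] [-1.88671781e+01  1.61682167e+01  9.24962948e+01 -3.12865821e-02
  7.11777243e+01 -8.17495913e+01]
then [-0.0057812   0.00343174  0.00610586] [-0.02317034 -0.1290537  -0.05566596]
top_bolt_knob [([326.5, 182.4], 0.47)]
top_hinge [([286.2, 188.0], 0.73)]
top_edge [([324.7, 154.8], 0.95), ([270.2, 309.1], 0.33)]
canopy_lip [([315.2, 157.4], 0.77)]
locker [([302.4, 226.7], 0.58)]
```

View pics/scene1z.png

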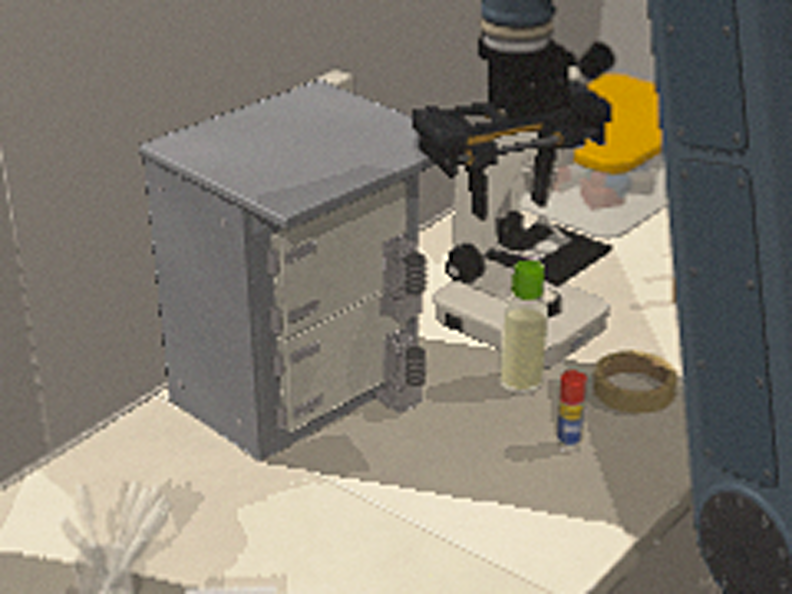

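Call:
{"api": "move_arm", "payload": {
  "increments": [
    [-0.0058,0.0034,0.0061,-0.023,-0.129,-0.0557,0.6],
    [-0.0058,0.0034,0.0061,-0.023,-0.129,-0.0557,0.6],
    [-0.0058,0.0034,0.0061,-0.023,-0.129,-0.0557,0.6],
    [-0.0058,0.0034,0.0061,-0.023,-0.129,-0.0557,0.6],
    [-0.0058,0.0034,0.0061,-0.023,-0.129,-0.0557,0.6],
    [-0.0058,0.0034,0.0061,-0.023,-0.129,-0.0557,0.6],
    [0,0,0,0,0,0,0.6]
  ]
}}

```text
time: 4.35
position: [0.5501, -0.0373, 0.2784]
orientation: [176.8, 38.6, 170.0]
contact_force: [0.8, 0.3, -0.3]
gripper_width: 0.601
```

```bash
python3 - <<'E'
import sys; sys.path.insert(0,'.')
import h, numpy as np, cv2
from scipy.optimize import least_squares
from rig import readout, cams, spotter
obs=[("top",(315,80),(.17,.13,.335),2),("top",(300,169),(-.075,.13,.335),1),("top",(404.5,184),(-.075,-.13,.335),1),
("top",(316.5,159.5),(-.008,.092,.216),3),
("scene",(286.4,167),(-.075,.13,.335),1),("scene",(325.5,182.4),(-.05,-.07,.185),1),("scene",(286.2,188),(-.008,.092,.216),2.5),
("scene",(324.7,154.8),(-.008,-.091,.277),2),("scene",(315.2,157.4),(-.075,0,.322),2.5),("scene",(325.2,211),(-.05,-.07,.062),1.5)]
def f(L): return np.concatenate([(h.proj(c,h.loc2w(L,p))[0]-uv)/s for c,uv,p,s in obs])
r=least_squares(f,[.6845,0,-6.9],x_scale=[.01,.01,1],loss='soft_l1'); print(r.x); L=r.x
for o in obs: print(o[0],o[2],(h.proj(o[0],h.loc2w(L,o[2]))[0]-o[1]).round(1))
s=readout.observe()
R0=h.Rcur(s["orientation"]);p0=s["position"]
k=h.loc2w(L,[-.05,-.07,.185])[0];print("knob",k)
Rt=h.Rtool(L[2],0,45); pre=k+Rt[:,2]*(.019-.13)
b,w=h.body(p0,R0,pre,Rt); print("then",b,w,s["q"])
E
```

```text
[ 6.84903938e-01  2.07011632e-03 -6.81506947e+00]
top (0.17, 0.13, 0.335) [-1.3 -1.9]
top (-0.075, 0.13, 0.335) [-1.1 -0.4]
top (-0.075, -0.13, 0.335) [-1.1 -0.1]
top (-0.008, 0.092, 0.216) [ 1.3 -0.2]
scene (-0.075, 0.13, 0.335) [ 2.5 -1.3]
scene (-0.05, -0.07, 0.185) [ 1.6 -0.7]
scene (-0.008, 0.092, 0.216) [-0.4 -1.7]
scene (-0.008, -0.091, 0.277) [-1.8 -1.1]
scene (-0.075, 0, 0.322) [ 2.8 -1.1]
scene (-0.05, -0.07, 0.062) [ 1.8 -1.2]
knob [ 0.62695066 -0.06150203  0.185     ]
then [ 0.00813152 -0.01556844  0.0117347 ] [ 0.01954176 -0.11023109 -0.04455612] [ -21.32647333   10.78931936  118.19132697   37.8270599    16.86399911
 -135.58835433]
```

```bash
cat > kin.py <<'E'
import numpy as np
from scipy.spatial.transform import Rotation as Ro
from scipy.optimize import least_squares
def Rz(a): return Ro.from_euler('z',a,degrees=True).as_matrix()
def Ry(a): return Ro.from_euler('y',a,degrees=True).as_matrix()
S4,S6,C6=1,1,180
def fk(q,P):
    h,off,L2,L3,a3,Lt,a1=P
    A=Rz(q[0]);F=A@Ry(q[1]+q[2])
    R=F@Rz(S4*q[3])@Ry(q[4])@Rz(S6*q[5]+C6)
    p=A@np.array([a1,off,h])+A@Ry(q[1])@np.array([0,0,L2])+F@np.array([a3,0,L3])+R@np.array([0,0,Lt])
    return p,R
data=[([52.914103,30.2796708,82.1573109,0,67.6859519,-10.2261486],[0.28189787,0.55700265,0.22155892],[-179.879,-.0218,153.14]),
([-18.8671781,16.1682167,92.4962948,-0.0312865821,71.1777243,-81.7495913],[0.50818376,-0.05652928,0.30002919],[-179.9933,.1604,152.892]),
([-21.32647333,10.78931936,118.19132697,37.8270599,16.86399911,-135.58835433],[0.5501,-0.0373,0.2784],[176.8,38.6,170.0])]
E
cat > kfit.py <<'E'
import kin,itertools,numpy as np
from kin import *
for s4,s6,c in itertools.product((1,-1),(1,-1),(0,90,180,-90)):
    kin.S4,kin.S6,kin.C6=s4,s6,c
    e=[np.degrees(Ro.from_matrix(fk(q,[0]*7)[1].T@Ro.from_euler('xyz',o,degrees=True).as_matrix()).magnitude()) for q,p,o in data]
    if max(e)<15: print(s4,s6,c,np.round(e,2))
E
python3 kfit.py
```

```text
1 1 90 [0.   0.   0.05]
```

```bash
sed -i 's/^S4,S6,C6=.*/S4,S6,C6=1,1,90/' kin.py; cat >> kin.py <<'E'
def fitP():
    x0=np.array([.3,.11,.45,.45,0,.25,0])
    f=lambda P: np.concatenate([(fk(q,P)[0]-p)/.001 for q,p,o in data]+[(P-x0)*np.array([.3,.3,.3,.3,20,.3,20])])
    r=least_squares(f,x0); return r.x,r
E
python3 - <<'E'
from kin import *
P,r=fitP(); print(P.round(4)); print(r.fun[:9].round(2))
E
```

```text
[0.2684 0.1111 0.588  0.3889 0.111  0.3035 0.0015]
[-0.03  0.13  0.09 -0.13  0.16 -0.01  0.01 -0.23 -0.08]
```

```bash
cat > plan.py <<'E'
import numpy as np,h
from kin import *
P,_=fitP()
lo=np.array([-176.69,-43.24,12.49,-82,0,-163.58]);hi=np.array([176.69,126.21,139.97,262,151.66,163.58])
def ik(p,R,q0):
    f=lambda q:(lambda a:np.concatenate([(a[0]-p)/.001,Ro.from_matrix(a[1].T@R).as_rotvec()*300]))(fk(q,P))
    r=least_squares(f,q0,x_scale=10); return r.x,np.abs(r.fun).max()
L=np.array([.6849,.0021,-6.815])
hinge=h.loc2w(L,[-.008,.092,0])[0]
def pose(turn,lift,lean,flip,back=0,swing=None):
    k=h.loc2w(L,[-.05,-.07,.185+lift])[0]
    Rt=h.Rtool(L[2],turn if swing is None else swing,lean)
    if flip: Rt=Rt@Rz(180)
    p=hinge+Rz(-np.degrees(turn))@(k-hinge)
    return p+Rt[:,2]*(.019-back),Rt
if __name__=="__main__":
  qc=np.array([-21.3,10.8,118.2,37.8,16.9,-135.6])
  for flip in (0,1):
   for lean in (35,40,45):
    print("flip",flip,"lean",lean)
    q=qc.copy(); q[5]+=180*flip
    for t,l,b in [(0,0,.11),(0,0,.06),(0,0,0),(0,.026,0),(.3,.026,0),(.3,0,0),(.6,0,0),(.9,0,0),(1.2,0,0),(1.5,0,0),(1.7,0,0),(1.7,0,.1)]:
        q,e=ik(*pose(t,l,lean,flip,b),q); bad=(q<lo)|(q>hi)
        print(t,l,b,q.round(0),round(e,2),"BAD" if bad.any() else "")
E
python3 plan.py
```

```text
flip 0 lean 35
0 0 0.11 [ -21.   15.  114.   25.   19. -126.] 0.0 
0 0 0.06 [ -20.   21.  113.   33.   14. -133.] 0.0 
0 0 0 [ -19.   29.  111.   47.    9. -147.] 0.0 
0 0.026 0 [ -19.   26.  109.   34.   13. -133.] 0.0 
0.3 0.026 0 [-11.  24. 114. -43.  11. -37.] 0.0 
0.3 0 0 [-11.  27. 115. -63.   8. -16.] 0.0 
0.6 0 0 [ -0.  27. 114. -65.  24.   9.] 0.0 
0.9 0 0 [  9.  29. 109. -54.  41.  19.] 0.0 
1.2 0 0 [ 16.  33. 100. -43.  57.  29.] 0.0 
1.5 0 0 [ 19.  37.  89. -34.  72.  38.] 0.0 
1.7 0 0 [ 20.  41.  80. -29.  82.  45.] 0.0 
1.7 0 0.1 [ 24.  39.  70. -27.  95.  42.] 0.0 
flip 0 lean 40
0 0 0.11 [ -22.   15.  119.   53.   12. -154.] 0.0 
0 0 0.06 [ -21.   22.  117.   77.    9. -177.] 0.0 BAD
0 0 0 [ -19.   29.  114.  108.    9. -208.] 0.0 BAD
0 0.026 0 [ -19.   26.  113.   79.    8. -178.] 0.0 BAD
0.3 0.026 0 [ -10.   25.  117.   86.   -9. -165.] 0.0 BAD
0.3 0 0 [ -10.   28.  118.   60.  -10. -139.] 0.0 BAD
0.6 0 0 [   1.   29.  116.   97.  -26. -152.] 0.0 BAD
0.9 0 0 [  11.   31.  110.  118.  -43. -151.] 0.0 BAD
1.2 0 0 [  18.   34.  100.  132.  -60. -146.] 0.0 BAD
1.5 0 0 [
[... 1922 characters left out ...]
9. -86.  46.] 0.0 BAD
1.7 0 0.1 [ 26.  41.  67. 150. -98.  43.] 0.0 BAD
flip 1 lean 45
0 0 0.11 [-23.  16. 123. 107.  12. -29.] 0.0 
0 0 0.06 [-22.  23. 121. 128.  13. -49.] 0.0 
0 0 0 [-20.  31. 117. 142.  15. -62.] 0.0 
0 0.026 0 [-20.  27. 116. 129.  12. -49.] 0.0 
0.3 0.026 0 [ -10.   26.  120.  226.   14. -125.] 0.0 
0.3 0 0 [ -10.   30.  121.  215.   18. -114.] 0.0 
0.6 0 0 [   3.   30.  118.  262.   30. -137.] 0.0 BAD
0.9 0 0 [  14.   33.  111.  290.   46. -143.] 0.0 BAD
1.2 0 0 [  20.   36.  100.  308.   63. -141.] 0.0 BAD
1.5 0 0 [  23.   41.   86.  319.   79. -137.] 0.0 BAD
1.7 0 0 [  23.   45.   77.  326.   89. -133.] 0.0 BAD
1.7 0 0.1 [  27.   44.   65.  327.  102. -136.] 0.0 BAD
```

```bash
cat > p2.py <<'E'
from plan import *
qc=np.array([-21.3,10.8,118.2,37.8,16.9,-135.6])
for lean in (33,35,37):
  for off in (0,.1,.2):
    print("lean",lean,"off",off); q=qc.copy();qp=None
    for t,l,b in [(0,0,.11),(0,0,.06),(0,0,0),(0,.025,0),(.1,.025,0),(.2,.025,0),(.3,.025,0),(.3,0,0),(.6,0,0),(.9,0,0),(1.2,0,0),(1.5,0,0),(1.7,0,0),(1.7,0,.1)]:
        q,e=ik(*pose(t,l-.006,lean,0,b+.004,swing=t+off),q); bad=(q<lo)|(q>hi)
        print(t,l,b,q.round(0),round(e,2),"BAD" if bad.any() else "")
E
python3 p2.py
```

```text
lean 33 off 0
0 0 0.11 [ -21.   15.  112.   20.   22. -121.] 0.0 
0 0 0.06 [ -20.   21.  111.   25.   17. -125.] 0.0 
0 0 0 [ -19.   29.  110.   35.   11. -134.] 0.0 
0 0.025 0 [ -19.   26.  108.   26.   15. -126.] 0.0 
0.1 0.025 0 [ -17.   25.  110.   11.   12. -104.] 0.0 
0.2 0.025 0 [-14.  24. 112. -12.  11. -74.] 0.0 
0.3 0.025 0 [-11.  24. 113. -33.  13. -47.] 0.0 
0.3 0 0 [-11.  27. 114. -46.  10. -33.] 0.0 
0.6 0 0 [ -1.  27. 114. -59.  24.   2.] 0.0 
0.9 0 0 [  9.  29. 109. -51.  40.  16.] 0.0 
1.2 0 0 [ 15.  32. 100. -41.  56.  27.] 0.0 
1.5 0 0 [ 19.  37.  89. -32.  71.  37.] 0.0 
1.7 0 0 [ 20.  40.  81. -27.  80.  44.] 0.0 
1.7 0 0.1 [ 24.  38.  71. -26.  93.  41.] 0.0 
lean 33 off 0.1
0 0 0.11 [ -17.   15.  112.    8.   20. -101.] 0.0 
0 0 0.06 [ -17.   21.  111.   10.   15. -103.] 0.0 
0 0 0 [ -17.   29.  109.   15.    9. -108.] 0.0 
0 0.025 0 [ -17.   26.  108.   10.   13. -104.] 0.0 
0.1 0.025 0 [-15.  25. 110. -10.  12. -77.] 0.0 
0.2 0.025 0 [-12.  25. 111. -29.  13. -51.] 0.0 
0.3 0.025 0 [ -9.  25. 112. -42.  17. -32.] 0.0 
0.3 0 0 [ -9.  27. 113. -53.  14. -20.] 0
[... 4321 characters left out ...]
.1 [ 24.  41.  66. -26.  99.  46.] 0.0 
lean 37 off 0.2
0 0 0.11 [-14.  16. 115. -11.  13. -76.] 0.0 
0 0 0.06 [-14.  22. 114. -18.   8. -70.] 0.0 
0 0 0 [-15.  29. 112. -44.   3. -43.] 0.0 
0 0.025 0 [-15.  27. 110. -19.   6. -68.] 0.0 
0.1 0.025 0 [-12.  26. 112. -50.   9. -30.] 0.0 
0.2 0.025 0 [ -9.  26. 112. -62.  14. -13.] 0.0 
0.3 0.025 0 [ -6.  26. 113. -64.  19.  -3.] 0.0 
0.3 0 0 [ -6.  29. 114. -76.  18.   9.] 0.0 
0.6 0 0 [  3.  29. 111. -64.  34.  19.] 0.0 
0.9 0 0 [ 11.  32. 104. -51.  50.  27.] 0.0 
1.2 0 0 [ 17.  36.  95. -40.  66.  36.] 0.0 
1.5 0 0 [ 19.  40.  84. -31.  80.  45.] 0.0 
1.7 0 0 [ 19.  43.  76. -25.  89.  52.] 0.0 
1.7 0 0.1 [ 22.  42.  64. -24. 102.  49.] 0.0
```

```bash
cat > step.py <<'E'
import sys
from plan import *
from rig import readout
def go(t,l,lean,b,off,n,Lp=None,dz=-.008):
    s=readout.observe(); R0=h.Rcur(s["orientation"]);p0=s["position"]
    p1,R1=pose(t,l+dz,lean,0,b+.004,swing=t+off)
    bb,w=h.body(p0,R0,p1,R1)
    print("t",round(s["time"],2),"pos",p0.round(4),"q",s["q"].round(1),"F",s["contact_force"].round(1),"w",s["gripper_width"])
    print("target",p1.round(4),"body",bb.round(4),w.round(4),"per row",(bb/n).round(5).tolist(),(w/n).round(5).tolist())
E
python3 -c "
from step import *
go(0,0,35,.11,.05,4)"
```

```text
t 4.35 pos [ 0.5501 -0.0373  0.2784] q [ -21.3   10.8  118.2   37.8   16.9 -135.6] F [ 0.8  0.3 -0.3] w 0.6010594245389034
target [ 0.5732 -0.0523  0.2548] body [-0.0051 -0.0127  0.0336] [ 0.0533  0.0632 -0.0026] per row [-0.00128, -0.00318, 0.0084] [0.01333, 0.01579, -0.00066]
```

Call:
{"api": "move_arm", "payload": {
  "increments": [
    [-0.0013,-0.0032,0.0084,0.0133,0.0158,-0.0007,0.55],
    [-0.0013,-0.0032,0.0084,0.0133,0.0158,-0.0007,0.55],
    [-0.0013,-0.0032,0.0084,0.0133,0.0158,-0.0007,0.55],
    [-0.0013,-0.0032,0.0084,0.0133,0.0158,-0.0007,0.55],
    [0,0,0,0,0,0,0.55]
  ]
}}

```text
time: 4.97
position: [0.5746, -0.0541, 0.2557]
orientation: [-179.8, 35.2, 170.5]
contact_force: [1.0, -0.2, -0.5]
gripper_width: 0.551
```

```bash
python3 - <<'E'
from step import *
import cv2
from rig import cams
go(0,0,35,.05,.05,5)
for c,(a,b,x,y) in {"scene":(130,230,260,400),"top":(140,260,300,460)}.items():
    im=cams.read_camera(c)["img"]
    cv2.imwrite(f"pics/{c}2.png",cv2.resize(im[a:b,x:y][:,:,::-1],None,fx=5,fy=5,interpolation=cv2.INTER_CUBIC))
E
```

```text
t 4.97 pos [ 0.5746 -0.0541  0.2557] q [ -19.5   15.3  113.9   19.4   16.9 -116.8] F [ 1.  -0.2 -0.5] w 0.5509095262251961
target [ 0.6072 -0.0581  0.2057] body [0.002  0.0016 0.0598] [-0.0013  0.0029  0.0021] per row [0.0004, 0.00032, 0.01195] [-0.00026, 0.00058, 0.00042]
```

View pics/scene2.png

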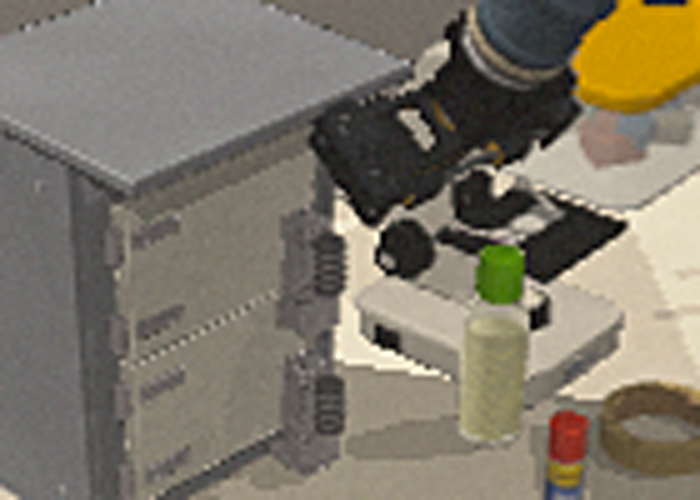

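View pics/top2.png

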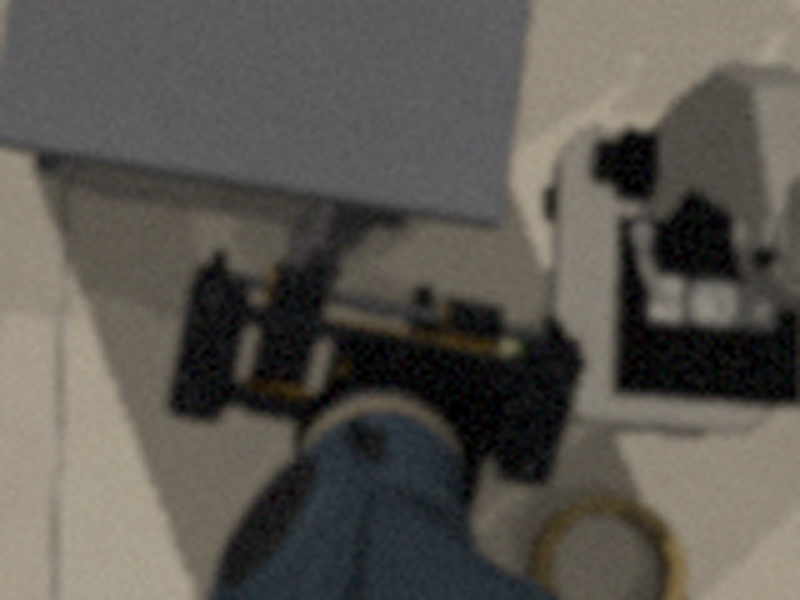

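Call:
{"api": "move_arm", "payload": {
  "increments": [
    [0.0004,0.0003,0.012,0,0.0006,0.0004,0.55],
    [0.0004,0.0003,0.012,0,0.0006,0.0004,0.55],
    [0.0004,0.0003,0.012,0,0.0006,0.0004,0.55],
    [0.0004,0.0003,0.012,0,0.0006,0.0004,0.55],
    [0.0004,0.0003,0.012,0,0.0006,0.0004,0.55],
    [0,0,0,0,0,0,0.55]
  ]
}}

```text
time: 5.82
position: [0.6064, -0.0584, 0.2036]
orientation: [-180.0, 34.8, 170.2]
contact_force: [-0.4, -0.3, 0.4]
gripper_width: 0.551
```

```bash
python3 - <<'E'
from step import *
import cv2
from rig import cams
go(0,0,35,.0,.05,6)
s=readout.observe(); p=s["position"]
for c,(a,b,x,y) in {"scene":(130,230,260,400),"top":(140,260,300,460)}.items():
    im=cams.read_camera(c)["img"]
    z=cv2.resize(im[a:b,x:y][:,:,::-1],None,fx=5,fy=5,interpolation=cv2.INTER_CUBIC)
    for P,col in ((p,(0,0,255)),(h.loc2w(L,[-.05,-.07,.206])[0],(0,255,255)),(h.loc2w(L,[-.05,-.07,.164])[0],(255,255,0))):
        u=h.proj(c,P)[0]; cv2.circle(z,(int((u[0]-x+.5)*5),int((u[1]-a+.5)*5)),3,col,-1)
    cv2.imwrite(f"pics/{c}3.png",z)
E
```

```text
t 5.83 pos [ 0.6064 -0.0584  0.2036] q [ -18.6   23.1  112.9   27.9   10.8 -124.7] F [-0.4 -0.3  0.4] w 0.5508747242713719
target [ 0.6354 -0.0629  0.1647] body [-0.0019  0.0005  0.0487] [-0.001  -0.0027 -0.0014] per row [-0.00032, 8e-05, 0.00812] [-0.00016, -0.00045, -0.00023]
```

View pics/scene3.png

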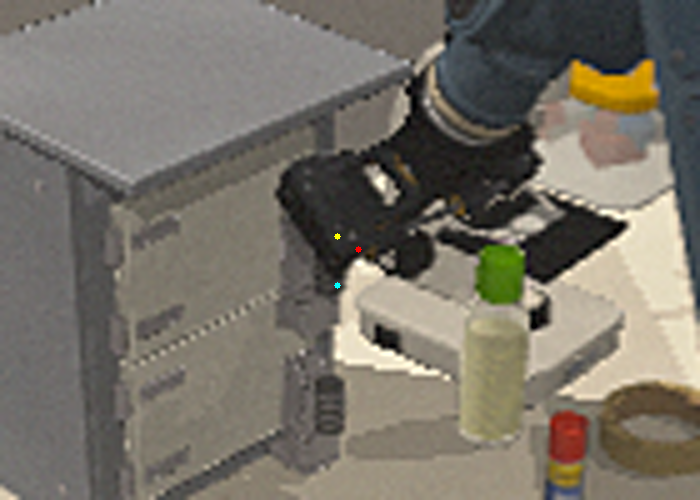

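View pics/top3.png

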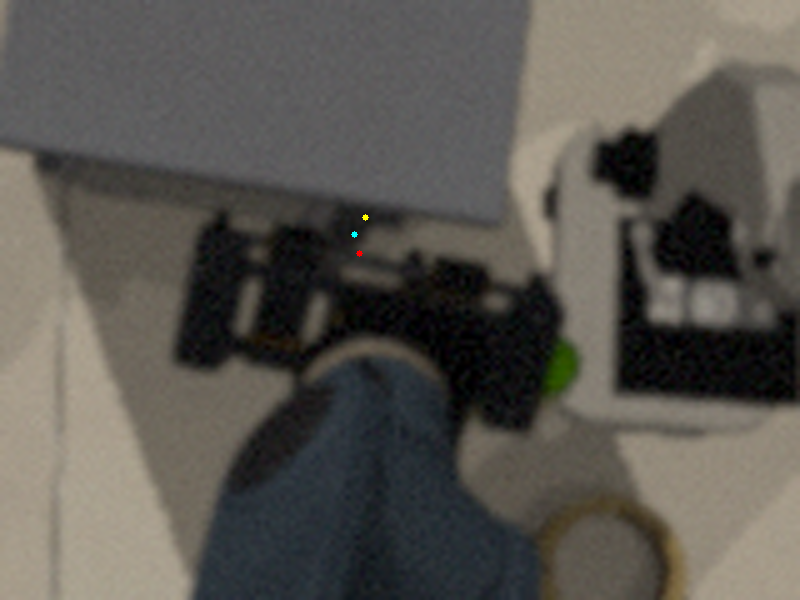

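Call:
{"api": "move_arm", "payload": {
  "increments": [
    [-0.0003,0,0.0081,0,-0.0004,0,0.55],
    [-0.0003,0,0.0081,0,-0.0004,0,0.55],
    [-0.0003,0,0.0081,0,-0.0004,0,0.55],
    [-0.0003,0,0.0081,0,-0.0004,0,0.55],
    [-0.0003,0,0.0081,0,-0.0004,0,0.55],
    [-0.0003,0,0.0081,0,-0.0004,0,0.55],
    [0,0,0,0,0,0,0.55]
  ]
}}

```text
time: 6.8
position: [0.6354, -0.0634, 0.1654]
orientation: [-180.0, 35.0, 170.2]
contact_force: [0.2, -0.7, -0.1]
gripper_width: 0.549
```

```bash
python3 - <<'E'
from step import *
import cv2
from rig import cams
go(0,0,35,.0,.05,6)
s=readout.observe(); p=s["position"]
for c,(a,b,x,y) in {"scene":(130,230,260,400)}.items():
    im=cams.read_camera(c)["img"]
    z=cv2.resize(im[a:b,x:y][:,:,::-1],None,fx=5,fy=5,interpolation=cv2.INTER_CUBIC)
    cv2.imwrite(f"pics/{c}4.png",z)
E
```

```text
t 6.8 pos [ 0.6354 -0.0634  0.1654] q [ -18.    29.   110.9   41.3    7.1 -137.8] F [ 0.2 -0.7 -0.1] w 0.5488198032464012
target [ 0.6354 -0.0629  0.1647] body [0.0004 0.0005 0.0005] [-0.0012  0.0008 -0.0014] per row [7e-05, 8e-05, 9e-05] [-0.00019, 0.00013, -0.00023]
```

View pics/scene4.png

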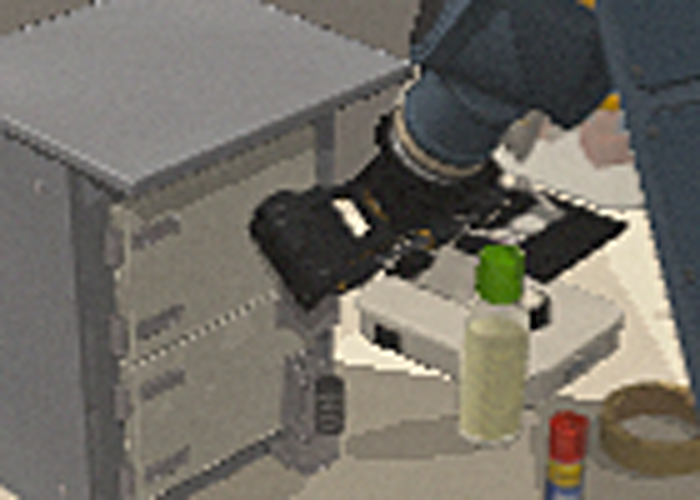

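Call:
{"api": "move_arm", "payload": {
  "increments": [
    [0,0,0,0,0,0,0],
    [0,0,0,0,0,0,0],
    [0,0,0,0,0,0,0],
    [0,0,0,0,0,0,0],
    [0,0,0,0,0,0,0]
  ],
  "grip_force": 40
}}

```text
time: 7.48
position: [0.6355, -0.0551, 0.1661]
orientation: [179.3, 34.8, 170.5]
contact_force: [9.7, 24.9, 1.0]
gripper_width: 0.265
```

Call:
{"api": "move_arm", "payload": {
  "increments": [
    [0,0.005,0,0,0,0,0],
    [0,0.004,0,0,0,0,0],
    [0,0,0,0,0,0,0]
  ]
}}

```text
time: 7.85
position: [0.6361, -0.055, 0.1662]
orientation: [-179.9, 35.1, 170.2]
contact_force: [-2.4, -3.4, 0.4]
gripper_width: 0.263
```

```bash
python3 - <<'E'
import sys; sys.path.insert(0,'.')
import h, numpy as np
from rig import readout
s=readout.observe(); print(s)
R=h.Rcur(s["orientation"]); g=s["position"]-R[:,2]*.015; print("axis pt",g)
L=(.6849,.0021,-6.815)
print(h.loc2w(L,[-.05,-.07,g[2]])[0])
E
```

```text
{'time': 7.85, 'q': array([ -16.90150085,   28.92361887,  110.84175208,   36.98808391,
          6.67031067, -132.63803759]), 'qd': array([-0.33932108,  0.04789629, -0.06371245,  0.71777853,  0.67048988,
       -0.43744311]), 'effort': array([  2.3134397 , -36.7241621 , -11.9587183 ,   0.13342182,
        -1.30697172,  -0.03686017]), 'position': array([ 0.63611392, -0.05496244,  0.16621153]), 'orientation': array([-179.91871547,   35.09817225,  170.22106529]), 'contact_force': array([-2.42478666, -3.44333302,  0.41375215]), 'wrist_torque': array([-0.01780812,  0.5934336 , -0.21390704]), 'gripper_width': 0.2633105046405613}
axis pt [ 0.62761817 -0.05347659  0.17848404]
[ 0.6269468  -0.06147222  0.17848404]
```

Call:
{"api": "move_arm", "payload": {
  "increments": [
    [-0.0029,0,-0.0041,0,0,0,0],
    [-0.0029,0,-0.0041,0,0,0,0],
    [-0.0029,0,-0.0041,0,0,0,0],
    [-0.0029,0,-0.0041,0,0,0,0],
    [-0.0029,0,-0.0041,0,0,0,0],
    [0,0,0,0,0,0,0]
  ],
  "grip_force": 50
}}

```text
time: 8.6
position: [0.6344, -0.0542, 0.1892]
orientation: [180.0, 34.7, 170.2]
contact_force: [-2.1, -4.5, -10.9]
gripper_width: 0.264
```

```bash
sed -i 's/^L=.*/L=np.array([.6849,.0091,-6.8])/' plan.py; python3 - <<'E'
from step import *
import cv2
from rig import cams
go(.35,.026,35,.0,.05,8)
s=readout.observe(); R0=h.Rcur(s["orientation"]);p0=s["position"]
d=.05; Rd=Rz(-np.degrees(d)); p1=hinge+Rd@(p0-hinge)
print("screw per .05",h.body(p0,R0,p1,Rd@R0), "hinge",hinge, s["wrist_torque"])
for c,(a,b,x,y) in {"scene":(130,230,260,400)}.items():
    im=cams.read_camera(c)["img"]
    z=cv2.resize(im[a:b,x:y][:,:,::-1],None,fx=5,fy=5,interpolation=cv2.INTER_CUBIC)
    cv2.imwrite(f"pics/{c}5.png",z)
E
```

```text
t 8.6 pos [ 0.6344 -0.0542  0.1892] q [ -16.9   26.3  109.8   23.7   10.3 -119.2] F [ -2.1  -4.5 -10.9] w 0.26446910383607775
target [ 0.5847 -0.0284  0.1907] body [ 0.043   0.0169 -0.0317] [ 0.1996 -0.0045  0.2854] per row [0.00538, 0.00212, -0.00396] [0.02494, -0.00056, 0.03568]
screw per .05 (array([ 0.00664154,  0.0015157 , -0.00460578]), array([ 2.84970812e-02, -2.59887161e-05,  4.10842511e-02])) hinge [0.68784944 0.10140006 0.        ] [-0.16025534  1.70215171 -0.52730631]
```

View pics/scene5.png

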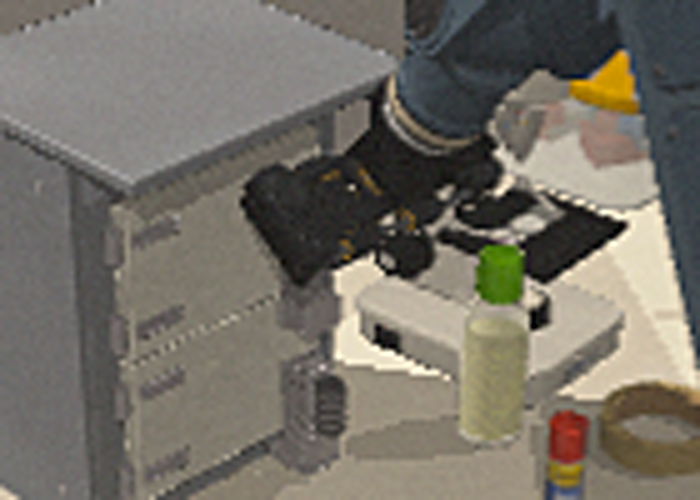

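Call:
{"api": "move_arm", "payload": {
  "increments": [
    [-0.0011,0,-0.0016,0,0,0,0],
    [0.0053,0.0012,-0.0037,0.0228,0,0.0329,0],
    [0.0053,0.0012,-0.0037,0.0228,0,0.0329,0],
    [0.0053,0.0012,-0.0037,0.0228,0,0.0329,0]
  ]
}}

```text
time: 9.15
position: [0.6159, -0.0464, 0.1909]
orientation: [180.0, 34.7, 163.2]
contact_force: [-0.2, -0.9, -12.1]
gripper_width: 0.264
```

Call:
{"api": "move_arm", "payload": {
  "increments": [
    [0.0053,0.0012,-0.0037,0.0228,0,0.0329,0],
    [0.0053,0.0012,-0.0037,0.0228,0,0.0329,0],
    [0.0053,0.0012,-0.0037,0.0228,0,0.0329,0],
    [0.0053,0.0012,-0.0037,0.0228,0,0.0329,0],
    [0.0053,0.0012,-0.0037,0.0228,0,0.0329,0],
    [0.0053,0.0012,-0.0037,0.0228,0,0.0329,0],
    [0,0,0,0,0,0,0]
  ]
}}

```text
time: 10.02
position: [0.5832, -0.0248, 0.1913]
orientation: [180.0, 34.8, 149.6]
contact_force: [-2.0, -0.6, -13.0]
gripper_width: 0.266
```

```bash
python3 - <<'E'
from step import *
import cv2
from rig import cams
go(.36,.0,35,.0,.05,6)
s=readout.observe(); g=s["position"]-h.Rcur(s["orientation"])[:,2]*.015; v=g-hinge
print("leaf turn est", np.arctan2(v[1],v[0])-np.radians(L[2])-np.arctan2(-.162,-.042), np.hypot(v[0],v[1]))
for c,(a,b,x,y) in {"scene":(130,230,260,400)}.items():
    im=cams.read_camera(c)["img"]
    z=cv2.resize(im[a:b,x:y][:,:,::-1],None,fx=5,fy=5,interpolation=cv2.INTER_CUBIC)
    cv2.imwrite(f"pics/{c}6.png",z)
E
```

```text
t 10.03 pos [ 0.5832 -0.0248  0.1913] q [ -6.4  24.6 113.2 -54.6  16.6 -16.4] F [ -2.   -0.6 -13. ] w 0.2655914040057108
target [ 0.5834 -0.0274  0.1647] body [ 0.014  -0.0021  0.0227] [-0.0012 -0.0033 -0.0021] per row [0.00233, -0.00036, 0.00378] [-0.00021, -0.00054, -0.00035]
leaf turn est -0.3709303872892231 0.16553024799931185
```

View pics/scene6.png

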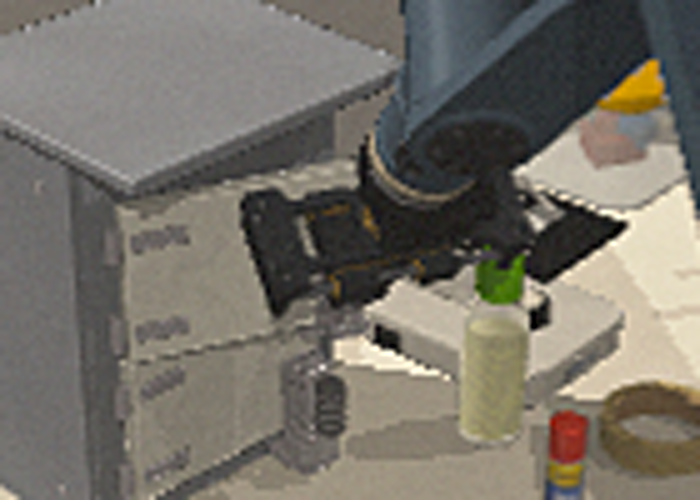

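Call:
{"api": "move_arm", "payload": {
  "increments": [
    [0.0028,0,0.0039,0,0,0,0],
    [0.0028,0,0.0039,0,0,0,0],
    [0.0028,0,0.0039,0,0,0,0],
    [0.0028,0,0.0039,0,0,0,0],
    [0.0028,0,0.0039,0,0,0,0],
    [0,0,0,0,0,0,0.45],
    [0,0,0,0,0,0,0.45],
    [0,0,0,0,0,0,0.45]
  ]
}}

```text
time: 11.08
position: [0.5877, -0.0252, 0.1713]
orientation: [179.7, 35.4, 149.5]
contact_force: [0.2, 0.0, 0.5]
gripper_width: 0.437
```

```bash
python3 - <<'E'
from step import *
import cv2
from rig import cams
go(.36,.0,35,.0,.05,6)
for c,(a,b,x,y) in {"scene":(130,230,260,400)}.items():
    im=cams.read_camera(c)["img"]
    z=cv2.resize(im[a:b,x:y][:,:,::-1],None,fx=5,fy=5,interpolation=cv2.INTER_CUBIC)
    cv2.imwrite(f"pics/{c}7.png",z)
E
```

```text
t 11.07 pos [ 0.5877 -0.0252  0.1713] q [ -6.4  27.2 114.1 -67.2  14.5  -3.4] F [0.2 0.  0.5] w 0.4366607931730918
target [ 0.5834 -0.0274  0.1647] body [ 0.0059 -0.0041  0.0038] [ 0.0034  0.0062 -0.0031] per row [0.00099, -0.00068, 0.00063] [0.00057, 0.00103, -0.00052]
```

View pics/scene7.png

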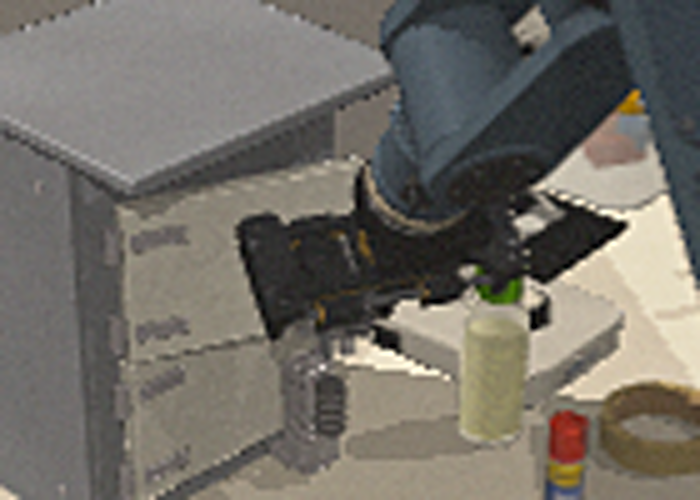

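Call:
{"api": "move_arm", "payload": {
  "increments": [
    [0,0,0,0,0,0,0],
    [0,0,0,0,0,0,0],
    [0,0,0,0,0,0,0],
    [0,0,0,0,0,0,0]
  ],
  "grip_force": 15
}}

```text
time: 11.62
position: [0.5849, -0.0261, 0.1692]
orientation: [180.0, 35.1, 149.5]
contact_force: [-2.5, -3.0, 3.6]
gripper_width: 0.271
```

```bash
cat > sw.py <<'E'
from step import *
s=readout.observe(); R0=h.Rcur(s["orientation"]);p0=s["position"]
g=p0-R0[:,2]*.015; v=g-hinge
print(s["time"],"q",s["q"].round(1),"F",s["contact_force"].round(1),s["wrist_torque"].round(2),"w",s["gripper_width"])
print("leaf turn est", -(np.arctan2(v[1],v[0])-np.radians(L[2])-np.arctan2(-.162,-.042))%(2*np.pi), np.hypot(v[0],v[1]), "heading",-(np.degrees(np.arctan2(R0[1,2],R0[0,2]))-L[2]), "Ftool",(R0.T@s["contact_force"]).round(1))
q=s["q"].copy()
for d in (.05,):
    Rd=Rz(-np.degrees(d)); p1=hinge+Rd@(p0-hinge)
    b,w=h.body(p0,R0,p1,Rd@R0); print(d,b.round(5),w.round(5))
for k in range(1,29):
    Rd=Rz(-np.degrees(.05*k)); q,e=ik(hinge+Rd@(p0-hinge),Rd@R0,q)
    if k%4==0: print(k,q.round(0),e.round(2),((q<lo)|(q>hi)).any())
E
python3 sw.py
```

```text
11.625 q [ -6.4  27.3 114.3 -67.3  14.7  -3.4] F [-2.5 -3.   3.6] [-0.42  0.47 -0.37] w 0.27088796193569276
leaf turn est 0.3584375114554781 0.1653353861304911 heading 23.64666934971498 Ftool [-1.6 -3.9 -3.3]
0.05 [ 0.0066   0.0014  -0.00464] [ 2.874e-02 -2.000e-05  4.091e-02]
4 [  0.  28. 113. -64.  25.   9.] 0.0 False
8 [  7.  29. 110. -57.  36.  16.] 0.0 False
12 [ 12.  31. 105. -50.  47.  23.] 0.0 False
16 [ 16.  33.  99. -43.  58.  29.] 0.0 False
20 [ 19.  36.  92. -36.  68.  35.] 0.0 False
24 [ 20.  39.  84. -31.  78.  42.] 0.0 False
28 [ 20.  43.  76. -26.  87.  48.] 0.0 False
```

Call:
{"api": "move_arm", "payload": {
  "increments": [
    [0.0033,0.0007,-0.0023,0.0144,0,0.0205,0],
    [0.0066,0.0014,-0.0046,0.0287,0,0.0409,0],
    [0.0066,0.0014,-0.0046,0.0287,0,0.0409,0],
    [0.0066,0.0014,-0.0046,0.0287,0,0.0409,0],
    [0.0066,0.0014,-0.0046,0.0287,0,0.0409,0],
    [0.0066,0.0014,-0.0046,0.0287,0,0.0409,0],
    [0.0066,0.0014,-0.0046,0.0287,0,0.0409,0],
    [0.0066,0.0014,-0.0046,0.0287,0,0.0409,0]
  ]
}}

```text
time: 12.62
position: [0.5454, 0.0214, 0.1692]
orientation: [179.9, 35.1, 127.9]
contact_force: [-1.5, -2.0, 4.4]
gripper_width: 0.27
```

```bash
python3 sw.py
```

```text
12.625 q [  6.2  28.7 110.5 -58.   35.2  15.5] F [-1.5 -2.   4.4] [-0.38  0.24 -0.27] w 0.2702125865316784
leaf turn est 0.7382606152273545 0.16488291370204772 heading 45.07199752740958 Ftool [-3.1 -2.4 -3.2]
0.05 [ 0.00658  0.00143 -0.00462] [ 2.874e-02 -7.000e-05  4.091e-02]
4 [ 12.  30. 106. -51.  46.  22.] 0.0 False
8 [ 16.  33. 100. -44.  57.  28.] 0.0 False
12 [ 19.  36.  93. -37.  67.  35.] 0.0 False
16 [ 20.  39.  85. -32.  76.  41.] 0.0 False
20 [ 20.  42.  77. -26.  86.  48.] 0.0 False
24 [ 20.  46.  68. -21.  94.  55.] 0.0 False
28 [ 19.  50.  60. -17. 102.  62.] 0.0 False
```

Forces are low; continue.

Call:
{"api": "move_arm", "payload": {
  "increments": [
    [0.0066,0.0014,-0.0046,0.0287,0,0.0409,0],
    [0.0066,0.0014,-0.0046,0.0287,0,0.0409,0],
    [0.0066,0.0014,-0.0046,0.0287,0,0.0409,0],
    [0.0066,0.0014,-0.0046,0.0287,0,0.0409,0],
    [0.0066,0.0014,-0.0046,0.0287,0,0.0409,0],
    [0.0066,0.0014,-0.0046,0.0287,0,0.0409,0],
    [0.0066,0.0014,-0.0046,0.0287,0,0.0409,0],
    [0.0066,0.0014,-0.0046,0.0287,0,0.0409,0],
    [0.0066,0.0014,-0.0046,0.0287,0,0.0409,0]
  ]
}}

```text
time: 13.75
position: [0.5251, 0.0916, 0.1692]
orientation: [179.8, 35.0, 102.2]
contact_force: [-0.2, -0.6, 4.4]
gripper_width: 0.27
```

```bash
python3 sw.py; python3 - <<'E'
import cv2
from rig import cams
for c in ("scene","top"):
    cv2.imwrite(f"pics/{c}8.png",cams.read_camera(c)["img"][:,:,::-1])
E
```

```text
13.75 q [ 16.8  33.5  98.  -41.8  59.3  30. ] F [-0.2 -0.6  4.4] [-0.16  0.25 -0.11] w 0.26964079481992254
leaf turn est 1.1902079569007114 0.16467682850776943 heading 70.64933163926689 Ftool [-3.  -0.3 -3.3]
0.05 [ 0.00657  0.00146 -0.0046 ] [ 0.02871 -0.00014  0.04093]
4 [ 19.  36.  91. -36.  69.  36.] 0.0 False
8 [ 20.  40.  83. -30.  79.  43.] 0.0 False
12 [ 20.  43.  75. -25.  88.  49.] 0.0 False
16 [ 20.  47.  66. -20.  96.  56.] 0.0 False
20 [ 19.  50.  57. -15. 104.  64.] 0.0 False
24 [ 17.  54.  49. -10. 111.  73.] 0.0 False
28 [ 15.  58.  40.  -5. 117.  82.] 0.0 False
```

View pics/scene8.png

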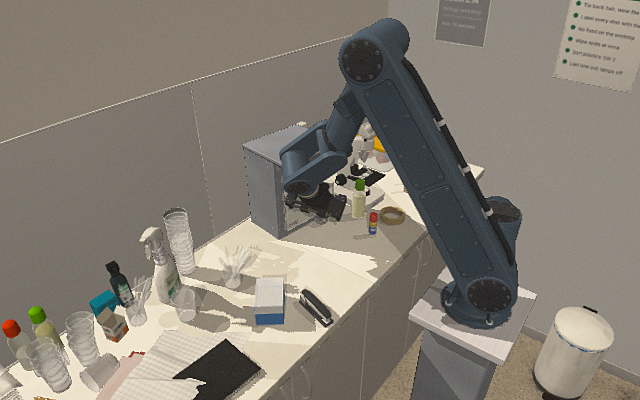

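View pics/top8.png

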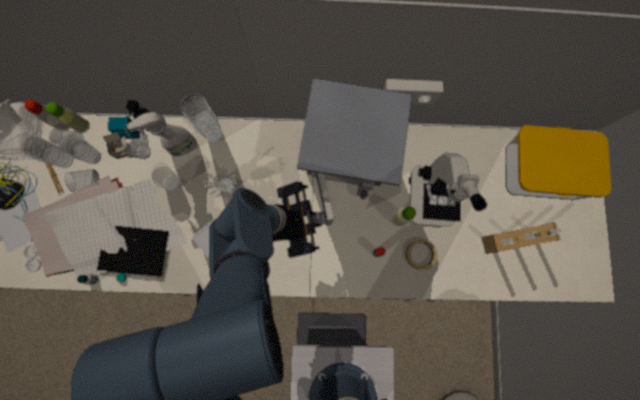

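Call:
{"api": "move_arm", "payload": {
  "increments": [
    [0.0066,0.0014,-0.0046,0.0287,0,0.0409,0],
    [0.0066,0.0014,-0.0046,0.0287,0,0.0409,0],
    [0.0066,0.0014,-0.0046,0.0287,0,0.0409,0],
    [0.0066,0.0014,-0.0046,0.0287,0,0.0409,0],
    [0.0066,0.0014,-0.0046,0.0287,0,0.0409,0],
    [0.0066,0.0014,-0.0046,0.0287,0,0.0409,0],
    [0.0066,0.0014,-0.0046,0.0287,0,0.0409,0],
    [0.0066,0.0014,-0.0046,0.0287,0,0.0409,0],
    [0.0066,0.0014,-0.0046,0.0287,0,0.0409,0],
    [0.0066,0.0014,-0.0046,0.0287,0,0.0409,0]
  ]
}}

```text
time: 15.1
position: [0.5401, 0.1712, 0.1692]
orientation: [179.8, 35.0, 73.6]
contact_force: [0.3, -1.0, 4.5]
gripper_width: 0.268
```

Call:
{"api": "move_arm", "payload": {
  "increments": [
    [0.0033,0.0007,-0.0023,0.0144,0,0.0205,0],
    [0,0,0,0,0,0,0],
    [0,0,0,0,0,0,0]
  ]
}}

```text
time: 15.48
position: [0.5419, 0.1749, 0.1692]
orientation: [179.8, 34.9, 72.2]
contact_force: [0.6, 0.8, 4.4]
gripper_width: 0.271
```

```bash
python3 sw.py; python3 - <<'E'
import cv2
from rig import cams
for c in ("top",):
    cv2.imwrite(f"pics/{c}9.png",cv2.resize(cams.read_camera(c)["img"][130:280,220:440,::-1],None,fx=3.6,fy=3.6,interpolation=cv2.INTER_CUBIC))
E
```

```text
15.475 q [ 20.6  41.8  77.8 -27.   84.3  46.8] F [0.6 0.8 4.4] [-0.1   0.24  0.04] w 0.2708570267145891
leaf turn est 1.716348295619059 0.16499630749689528 heading 100.5567078572103 Ftool [-1.8  0.3 -4.1]
0.05 [ 0.00659  0.00149 -0.00459] [ 0.02862 -0.00017  0.041  ]
4 [ 20.  45.  69. -22.  93.  54.] 0.0 False
8 [ 19.  49.  61. -17. 101.  61.] 0.0 False
12 [ 18.  53.  52. -12. 108.  69.] 0.0 False
16 [ 16.  56.  44.  -7. 114.  78.] 0.0 False
20 [ 13.  60.  35.  -1. 120.  88.] 0.0 False
24 [ 11.  63.  28.   5. 124.  98.] 0.0 False
28 [  8.  66.  22.  11. 126. 109.] 0.0 False
```

View pics/top9.png

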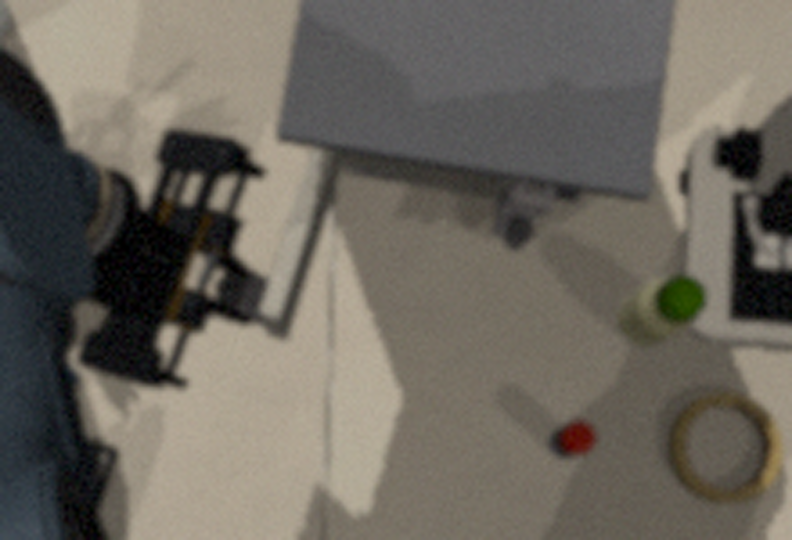

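Call:
{"api": "move_arm", "payload": {
  "increments": [
    [0,0,0,0,0,0,0.5],
    [0,0,0,0,0,0,0.5],
    [0,0,0,0,0,0,0.5],
    [0,0,0,0,0,0,0.5]
  ]
}}

```text
time: 16.02
position: [0.5412, 0.174, 0.1683]
orientation: [180.0, 35.0, 72.3]
contact_force: [-0.1, 0.3, 0.1]
gripper_width: 0.493
```

Call:
{"api": "move_arm", "payload": {
  "increments": [
    [0,0,-0.008,0,0,0,0.5],
    [0,0,-0.012,0,0,0,0.5],
    [0,0,-0.015,0,0,0,0.5],
    [0,0,-0.02,0,0,0,0.5],
    [0,0,-0.02,0,0,0,0.5],
    [0,0,-0.02,0,0,0,0.5],
    [0,0,-0.02,0,0,0,0.5],
    [0,0,-0.02,0,0,0,0.5],
    [0,0,0,0,0,0,0.5]
  ]
}}

```text
time: 17.15
position: [0.5657, 0.2491, 0.2813]
orientation: [179.7, 34.8, 72.2]
contact_force: [-0.5, 0.4, -0.1]
gripper_width: 0.5
```

```bash
python3 - <<'E'
import cv2,numpy as np,h
from plan import L,hinge
from rig import cams,readout,spotter
for c,(a,b,x,y) in {"scene":(120,260,230,420),"top":(130,280,220,440)}.items():
    cv2.imwrite(f"pics/{c}10.png",cv2.resize(cams.read_camera(c)["img"][a:b,x:y,::-1],None,fx=3.6,fy=3.6,interpolation=cv2.INTER_CUBIC))
    for t in ("top_edge","top_bolt_knob"):
        k=spotter.tip_of(c,t)[:2]; print(c,t,[(np.round(i["xy"],1),i["conf"]) for i in k])
        for i in k:
            p=h.atz(c,i["xy"],.277 if t=="top_edge" else .185); print(p, "turn", np.pi/2+np.radians(L[2])-np.arctan2(*(hinge-p)[:2][::-1]) if 0 else None, "ang",np.degrees(np.arctan2(p[1]-hinge[1],p[0]-hinge[0])))
s=readout.observe(); print(s["time"],s["position"],s["contact_force"])
E
```

```text
scene top_edge [(array([316.2, 193.4]), 0.59)]
[0.51175364 0.14566452 0.277     ] turn None ang 165.89012728927045
scene top_bolt_knob [(array([300.3, 222.4]), 0.43)]
[0.53690811 0.19625226 0.185     ] turn None ang 147.85456342692657
top top_edge [(array([297.2, 211.7]), 0.91), (array([339.5, 181.5]), 0.2)]
[0.52783259 0.14320542 0.277     ] turn None ang 165.35839925168463
[0.61067086 0.03607072 0.277     ] turn None ang -139.75309320222678
top top_bolt_knob [(array([279.8, 210.9]), 0.55)]
[0.54355308 0.19676648 0.185     ] turn None ang 146.5390194445704
17.45 [0.56428214 0.24714844 0.27859473] [-0.31095873 -0.2270319  -0.09759483]
```

View pics/scene10.png

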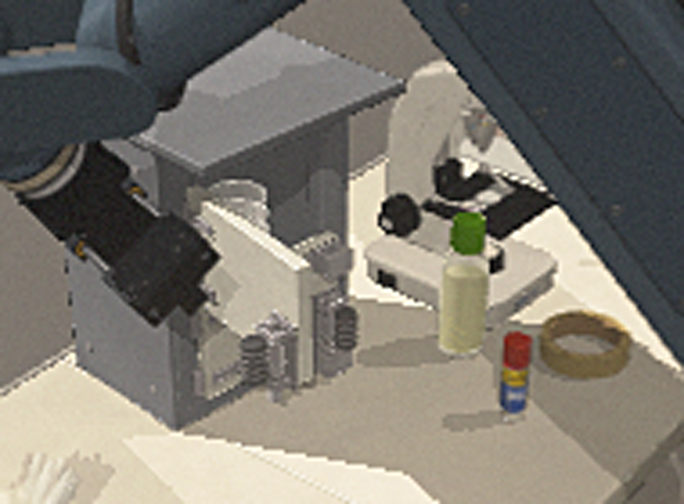

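View pics/top10.png

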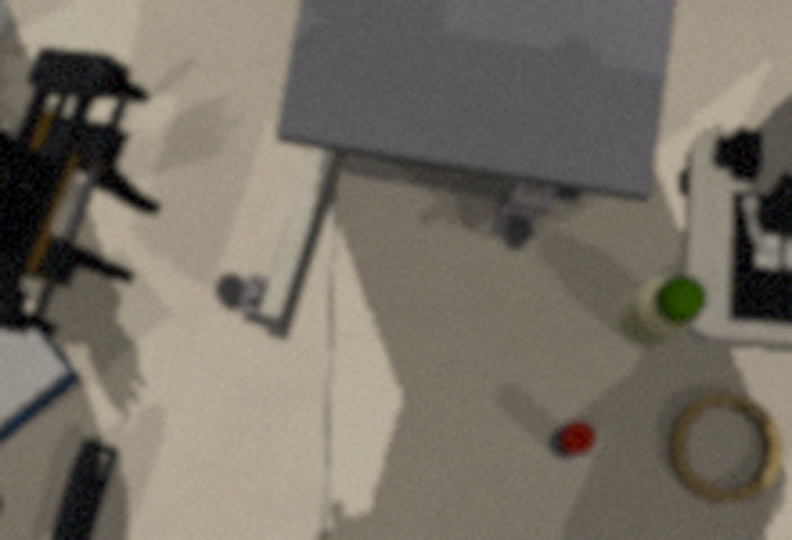

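```bash
python3 - <<'E'
import numpy as np,h
from plan import *
a=cv=None
P1=h.V["scene"];
o1,d1=h.ray("scene",(300.3,222.4));o2,d2=h.ray("top",(279.8,210.9))
A=np.column_stack([d1,-d2]);s=np.linalg.lstsq(A,o2-o1,rcond=None)[0]
print("triang",o1+d1*s[0],o2+d2*s[1])
for l in (0,.025):
    k=h.loc2w(L,[-.05,-.07,.185+l])[0]; p=hinge+Rz(-np.degrees(1.70))@(k-hinge); print(l,p,h.proj("scene",p),h.proj("top",p))
# zoomed seen knob scene (256,358)/3.6 ; bottom knob (345,327)
print("seen knob",230+256/3.6,120+358/3.6,"bottom seen",230+345/3.6,120+327/3.6,h.proj("scene",h.loc2w(L,[-.05,-.07,.062])))
E
```

```text
triang [0.53910803 0.19376538 0.18267873] [0.54375764 0.1968899  0.18373782]
0 [0.54110617 0.1818638  0.185     ] [[302.21608448 219.88206991]] [[285.07731624 211.90923748]]
0.025 [0.54110617 0.1818638  0.21      ] [[301.99419975 213.35812304]] [[284.37624735 210.45015173]]
seen knob 301.1111111111111 219.44444444444446 bottom seen 325.8333333333333 210.83333333333331 [[325.87106217 210.59952464]]
```

```bash
python3 - <<'E'
import cv2
from rig import cams
cv2.imwrite("pics/top11.png",cams.read_camera("top")["img"][:,:,::-1])
cv2.imwrite("pics/scene11.png",cams.read_camera("scene")["img"][:,:,::-1])
E
```

```text
(no output)
```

View pics/scene11.png

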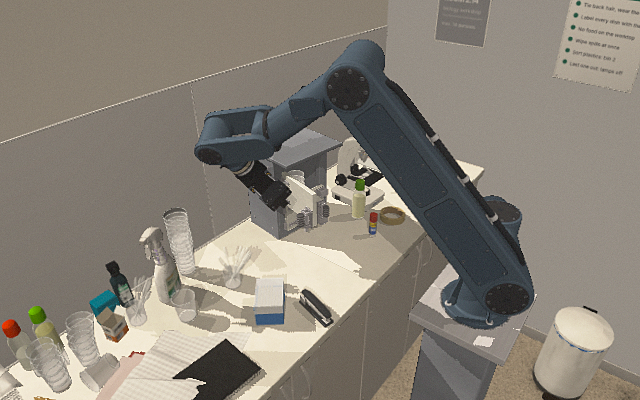

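View pics/top11.png

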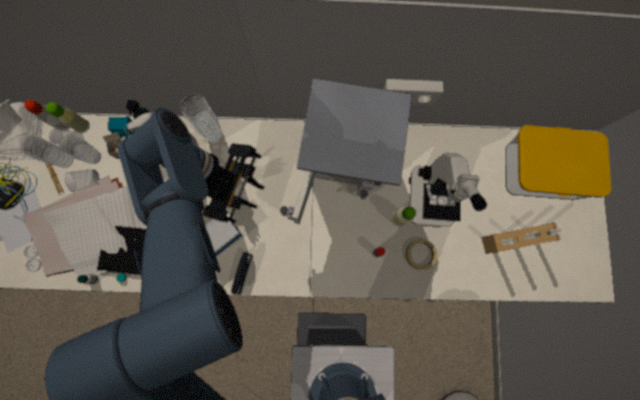

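Nothing around the locker has moved: bottle at (409,213), glue at (379,252), tape at (421,254), stapler at (242,272) and tips at (222,236) in the top view. The leaf stands open past square, and the gripper is well clear of it.

```bash
python3 -c "
from rig import r,readout
print(readout.observe()['contact_force']); print(r.hand_in())"
```

```text
[ 0.12986574  0.43575296 -0.34937818]
the job is handed in; nothing more can be done
None
```

The top half of the locker door is open past square and standing on its own, and I handed the job in at about 17.6 s.

- **Bolt and ajar:** I gripped the coupling-bolt knob with the tool leaned back about 35°. I lifted it about 25 mm and held it up while turning the leaf to about 0.36 rad. There I lowered the knob and let it go.
- **Swing:** I took the knob again with a light grip, swung the leaf at no more than 0.4 rad/s, released it and backed about 13 cm away.

My last checks:
- **Opening:** The leaf stands at about 1.70 rad by its edge in the images and 1.72 rad by the arm.
- **Coupling bolt:** The knob sits where it should with the bolt down, within 1 to 3 pixels in the scene camera; lifted it would be more than 6 pixels higher.
- **Bottom half:** It is shut and its knob has not moved.
- **Surroundings:** The bottle, glue, tape, stapler and tip box stand at their starting places and the beaker is still upright. Tool force was about zero after letting go.

Two things disagreed:
- **Position estimate:** The camera estimate of the knob was about 7 to 8 mm too far right. The first grip therefore pulled sideways with about 25 N until I shifted the arm and recentred the hinge.
- **Knob lateral position:** The detector's knob position in the final images was about 12 to 15 mm off sideways from the model, though its height agreed.

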